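Shut the guard of the adapter tester and press start

TASK

An adapter is seated in the bench tester on the pale table, ready for its test. Gently push the raised clear guard down over it until it is fully shut, and only then press the round start button on the deck all the way in with a light touch of the fingertips, let it come back up and withdraw. Do not turn the range knob or rock the mains switch, and leave the adapter in its nest and the loose adapters and plug half beside the tester where they are.

Things in the scene. Friction and masses are not known exactly. Their poses are not given: they have to be found in the camera images.
- tester: The tester on the pale table ahead: fixed grey case, 200 deep x 245 wide mm. Origin on the table under its middle; x to its back, y to its left, z up. Deck at z = 85 mm, x = -60 to 91. The sloping front panel faces the robot: display, range knob, mains rocker from left to right. Two nests sunk in the deck, right one at 17, -32 mm. Foam boards behind it, 33 mm high.
- tester_guard (a joint): Angle of the guard, rad: 0 = fully shut, at a stop; starts open at 1.1 to 1.5; limit 1.75. A thin clear box, open below, with bright metal edges; shut, it fills x -19 to 59, y -70 to 108, z 88 to 148 mm of the tester's frame (roof at 148). The hinge is stiff (0.3 N m, some 4 N at the free edge): it stays at any angle and is pushed on the outside of the roof near the free edge, forwards, then down.
- guard_hinge (a point): A fixed point on the guard's hinge line, which runs along the tester's y: 67, 19, 92 mm in the tester's frame. A guard point that lies (dx, dz) from it when shut is at (dx cos a + dz sin a, -dx sin a + dz cos a) at angle a: at 1.5 the roof stands nearly upright, about 50 mm behind the hinge, its free edge 90 mm above it.
- guard_tab (a point): The middle of the small dark finger tab, 12 x 40 x 8 mm, that sticks out forwards from the guard's front wall near its upper edge; moves with the guard. With the guard shut it is at -25, 19, 136 mm in the tester's frame.
- tester_start (a joint): Travel of the start button, m: 0 = up, 0.004 = right in (a stop). A spring brings it back; right in takes 8 N.
- start_top (a point): Centre of the top face of the start button, a round cap 22 mm across in a pale ring near the right edge of the deck, at -7, -98, 95 mm in the tester's frame when up; it is pressed straight down. The shut guard's right wall is 28 mm to the left of it and stands 53 mm higher.
- tester_range (a joint): Angle of the range knob, rad, 0 to 4.71; a black knob 28 mm across in the middle of the sloping panel, at -90, -18, 70 mm in the tester's frame. It turns easily; not to be turned.
- knob_mark (a point): A point near the rim of the range knob, 14 mm off its axis, that turns with it.
- tester_mains (a joint): Angle of the mains rocker, rad, 0 to 0.244: a 22 x 16 mm rocker at the right of the sloping panel, at -85, -90, 68 mm in the tester's frame. It is at 0 (mains on) and is to stay there.
- adapter: The adapter under test, a loose white cap-shaped block 46 x 46 x 43 mm, standing in the right-hand nest, its top 113 mm above the table. Origin: centre of its underside, z up.
- cap_b: A loose white adapter of the same kind, 46 x 46 x 43 mm, standing to the left of the tester; not to be moved. Origin: centre of its underside.
- cap_c: Another loose white adapter, 46 x 46 x 43 mm, standing to the left of the tester; not to be moved. Origin: centre of its underside.
- module_a: A loose plug half with a green circuit board, 66 x 43 x 42 mm, standing to the left of the tester; not to be moved. Origin: centre of its underside.
Mind the look-alikes: they are no part of the job. Leave any brown or turquoise look-alike of the adapter alone.

How it is judged:
By the outcome, as a careful person would: the job done as asked, in the order asked, and still so for the second after the job is handed in, with the robot touching nothing.
It also fails if it takes over 51 s, if anything falls off the work surface, if the arm or the gripper's body presses on something with over 40 N, if the wrist force passes 120 N, or if a joint passes its speed limit or range.

ROBOT

A 6-joint arm with a two-finger parallel gripper is mounted at the origin on a cart in front of the work surface, level with it; the furniture and walls round the work are solid. World frame = base frame: x ahead of the robot, y to its left, z up, the work surface at z = 0. Lengths are in m, angles in rad, forces in N, time in s.
With the tool pointing down it reaches from about 0.35 to 0.975 m from the base axis. Payload 4.9 kg.
Tool frame: the origin (TCP) lies at the very end of the fingers, on their centre line; the grasp point (between the pads) lies ctrl.grip_point_offset behind it (ctrl.grip_point_offset is the distance from the TCP to the grasp point, in m); z points along the fingers, y is the line along which they close (so a half turn about z gives the same grasp; the last joint's range is limited). The gripper opens to 85 mm and grips with 20 to 120 N. Pads are 22 mm wide; open, the fingers measure 114 mm over their backs; the gripper's body (76 mm by 85 mm) begins 54 mm behind the grasp point. The pads swing forward as they close: fully open they stand 13 mm farther back than shut.
Start: joints at [0.983, 0.053, 1.613, -0, 1.476, -0.119], TCP at [0.282, 0.558, 0.231] pointing down, gripper open.
Joint ranges: [-3.01, 3.01], [-1.01, 2.22], [0.06, 2.58], [-1.02, 4.17], [0.09, 2.62], [-3.14, 3.14]. Speed limits (rad/s): [2.57, 2.57, 3.14, 3.14, 3.14, 3.14].

INTERFACE

Orientations are given as a rotation vector (axis times angle).
In Python, from station import ctrl gives the robot as it stands. The module is installed in compiled form; this text tells all that it offers.
- The arm moves only by the tool drive_tool, never from a script. Its argument "steps" is a list of rows, each an object with "translation": the shift along the tool's x, y, z normalised to -1 to 1, where 1 is 4 cm, a list of three; "angular": the turn, a rotation vector about the tool's x, y, z normalised to -1 to 1, where 1 is 8 degrees, a list of three; "gripper": the opening, from 0 (shut) to 1 (fully open). In form: [{"translation": [dx, dy, dz], "angular": [wx, wy, wz], "gripper": gripper}, ...]. A call has 1 to 8 rows; each row shifts and turns the commanded pose from where the row before left it, along the tool's axes as they then stand; what a row does not reach is not made up. A row lasts 1/8 s, in which the tool goes at most 62.5 mm and 10.7 degrees, less where a joint would pass 70% of its speed; a pose out of reach is approached as far as the arm can. A call with a number of a shift or a turn outside -1 to 1 is refused whole. A call with a gripper value outside its range is refused whole. The fingers move at their own pace and stop on an object; "force" is the grip in N (left out, the last holds). Time passes only in rows, so rows that do not move let the fingers close. It gives the time, the measured TCP pose, the force, the opening and the grip force at its end, in the units of the state.
- ctrl.get_obs(): the state, without advancing time (a new reading comes with each control period).
- ctrl.get_image(name): name is "side" or "top" or "wrist"; returns a dict with "color" (480x640x3 uint8, red, green, blue), "depth" (480x640 float32, m along the optical axis (not along the pixel's ray), 0 where there is no reading), "fx", "fy", "cx", "cy" (pixels), "k1" (the pictures are not rectified: a ray, as slopes to the right and down, at radius r is drawn at 1 + k1 r^2 times it, then the intrinsics apply), "R" (3x3) and "t" (3): a world point X has camera coordinates R X + t. Camera axes: x right, y down, z forward; pixel columns grow to the right and rows downward; lengths in m; the calibration is good to about 2 mm. A picture is of the moment at which its call begins.
- ctrl.finish_job(): hands the job in; it is judged then, once.
The state is a dict: "t": time; "q": joint angles; "dq": joint speeds; "effort": joint torques, N m; "tool_pos": TCP position; "tool_rot": TCP orientation; "contact_force": force on the tool from outside, world axes, zero at the start; "wrist_torque": the same for the moment, N m; "opening": finger opening in m; "grip_force": force on a finger pad.
Only numpy, scipy, OpenCV 4.12 (cv2) and the standard library are available. Lean on these libraries where they do the work, as an engineer would, in place of code of your own. Each camera call takes 0.05 s, during which the arm holds its last target. There are 200 camera calls.

## Working session

There is one attempt and no reset: what is moved stays moved. The work goes in short steps, Python scripts to look and compute and a tool call to move; the robot and the scene stay as the last step left them, time stands still between calls to the robot, and variables do not carry over. Pictures are saved under pics/ and viewed, at most 10 in all, crops included, and the job is handed in when it is done.

Besides the shell and the picture viewer there is one more tool, called after "Call:" by a JSON object that holds its "api" and its "payload". drive_tool: Moves the arm, as the interface text tells. Its arguments: {"type":"object","properties":{"steps":{"type":"array"},"force":{"type":"number"}},"required":["steps"]}

```bash
mkdir -p pics
cat > h.py <<'E'
import numpy as np, cv2
from station import ctrl
def snap(n,tag):
    im=ctrl.get_image(n); cv2.imwrite(f'pics/{tag}.png',im['color'][:,:,::-1]); np.save(f'{tag}.npy',im,allow_pickle=True); return im
def load(tag): return np.load(f'{tag}.npy',allow_pickle=True).item()
def rays(im,u,v):
    K=np.array([[im['fx'],0,im['cx']],[0,im['fy'],im['cy']],[0,0,1.]])
    p=cv2.undistortPoints(np.array([[[u,v]]],float),K,np.array([im['k1'],0,0,0,0.]))[0,0]
    return np.array([p[0],p[1],1])
def world(im,u,v,d=None,z=None):
    r=rays(im,u,v);R=im['R'];t=im['t'];c=-R.T@t;w=R.T@r
    if z is not None: return c+w*(z-c[2])/w[2]
    if d is None:
        p=im['depth'][int(v)-2:int(v)+3,int(u)-2:int(u)+3]; d=np.median(p[p>0])
    return c+w*d
def proj(im,X):
    c=im['R']@np.asarray(X)+im['t'];x=c[:2]/c[2];x=x*(1+im['k1']*(x@x))
    return x[0]*im['fx']+im['cx'],x[1]*im['fy']+im['cy']
E
python3 - <<'E'
from h import *
for n in ('top','side'):
    im=snap(n,n+'0'); print(n,-im['R'].T@im['t'],im['R'].round(2).tolist(),im['fx'],im['k1'])
o=ctrl.get_obs();print(o['t'],o['tool_pos'],o['tool_rot'],o['opening'],ctrl.grip_point_offset)
E
```

```text
top [ 0.26072488 -0.10691208  1.25025188] [[-0.08, -1.0, -0.0], [-0.98, 0.08, -0.2], [0.2, -0.02, -0.98]] 500.1044197278637 0.046130792140008994
side [0.49624957 0.73821811 0.74838146] [[-1.0, -0.0, 0.02], [-0.02, 0.6, -0.8], [-0.01, -0.8, -0.6]] 467.6262243252739 -0.07825063942211141
0.1 [0.2820672  0.55708769 0.23017678] [-7.29497959e-01 -3.05504101e+00  2.79682504e-03] 0.0856153594229283 0.0187
```

View pics/top0.png

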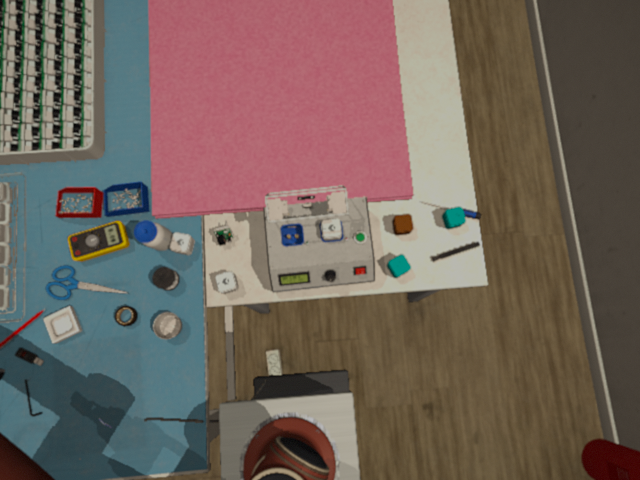

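View pics/side0.png

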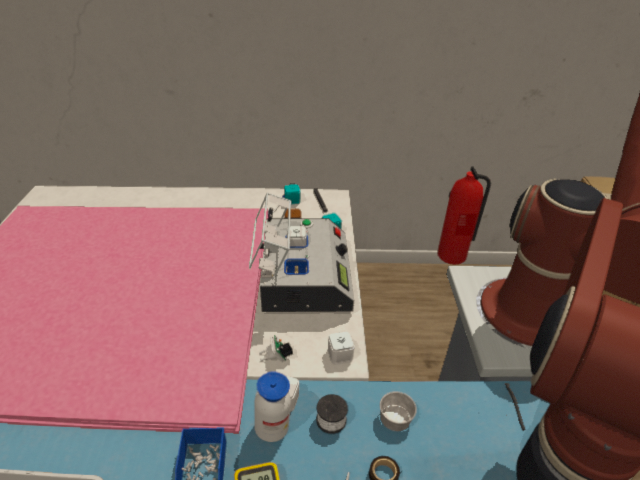

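The top view shows the tester: adapter near (331,229), button (360,238), knob (330,275), rocker (360,271) and guard tab (306,197). The side view shows the guard standing open at about (270,230). I'll enlarge a crop for precise pixel positions.

Run:
```python
from h import *
a=cv2.imread('pics/top0.png')[175:300,250:390]; cv2.imwrite('pics/c1.png',cv2.resize(a,None,fx=4.7,fy=4.7,interpolation=cv2.INTER_CUBIC))
```

```text
(no output)
```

View pics/c1.png

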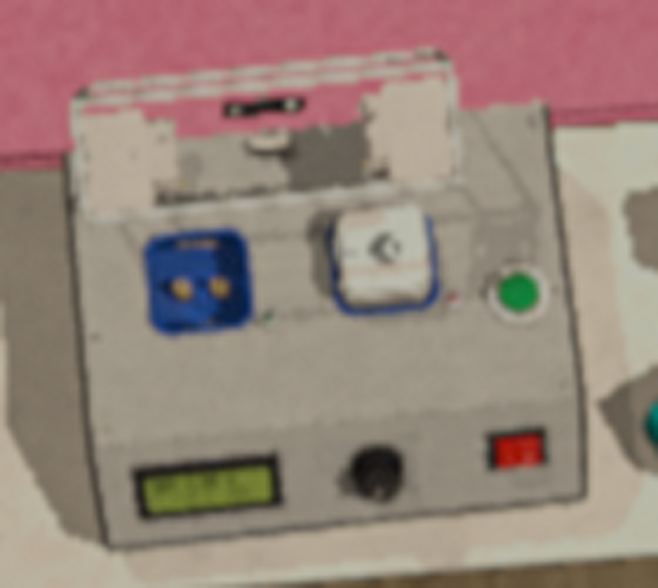

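The crop shows the button at crop (519,292), knob (377,473), rocker (518,450), adapter top (385,250), tab (264,105) and the deck's back right corner (547,105). Next I fit the tester pose and guard angle.

```bash
cat > fit.py <<'E'
from h import *
from scipy.optimize import least_squares
im=load('top0'); f=lambda x,y:np.array([250+(x+.5)/4.7-.5,175+(y+.5)/4.7-.5])
P=[((519,292),(-7,-98,95)),((377,473),(-90,-18,76)),((518,450),(-85,-90,69)),((547,105),(91,-122,85)),((385,250),(17,-32,113))]
T=lambda p,X:np.array([p[0]+np.cos(p[2])*X[0]-np.sin(p[2])*X[1],p[1]+np.sin(p[2])*X[0]+np.cos(p[2])*X[1],X[2]])
g=lambda a:np.array([67-92*np.cos(a)+44*np.sin(a),19,92+92*np.sin(a)+44*np.cos(a)])/1e3
def res(p):
    r=[np.array(proj(im,T(p,np.array(X)/1e3)))-f(*c) for c,X in P]
    r.append(np.array(proj(im,T(p,g(p[3]))))-f(264,105)); return np.ravel(r)
s=least_squares(res,[.5,-.05,-.05,1.3],loss='soft_l1');p=s.x
if __name__=='__main__':
    print(p,res(p).reshape(-1,2).round(2).tolist())
    print('button',T(p,np.array([-7,-98,95])/1e3),'tab',T(p,g(p[3])),'depthbutton',world(im,*f(519,292)),'deck',world(im,*f(300,370)))
    s0=load('side0')
    for X in ([-7,-98,95],[17,-32,113]): print('side',proj(s0,T(p,np.array(X)/1e3)))
    print('sidetab',proj(s0,T(p,g(p[3]))))
    a=cv2.imread('pics/side0.png')[180:320,230:370]
    b=cv2.resize(a,None,fx=4,fy=4,interpolation=cv2.INTER_CUBIC)
    def dot(X,c):
        u,v=proj(s0,X); cv2.circle(b,(int((u-230+.5)*4),int((v-180+.5)*4)),3,c,-1)
    for c,X in P: dot(T(p,np.array(X)/1e3),(255,0,255))
    dot(T(p,g(p[3])),(0,255,255))
    for y in(-70,108):
        a_=p[3];dx,dz=-86,56
        dot(T(p,np.array([67+dx*np.cos(a_)+dz*np.sin(a_),y,92-dx*np.sin(a_)+dz*np.cos(a_)])/1e3),(255,255,0))
    cv2.imwrite('pics/c2.png',b)
E
python3 fit.py
```

```text
[ 0.51146998 -0.10727303  0.01713132  1.17184685] [[0.15, -0.33], [0.04, 0.18], [-0.1, 0.53], [-0.64, 0.08], [-0.05, -0.38], [0.5, -0.04]]
button [ 0.5061498  -0.20537856  0.095     ] tab [ 0.58294118 -0.08704572  0.19386702] depthbutton [ 0.5054285  -0.20496794  0.09475491] deck [ 0.47601477 -0.09210956  0.08566866]
side (np.float64(306.12610217490044), np.float64(220.5653363746533))
side (np.float64(295.84774478858844), np.float64(230.3353498314695))
sidetab (np.float64(269.44730740379606), np.float64(213.39694932458627))
```

View pics/c2.png

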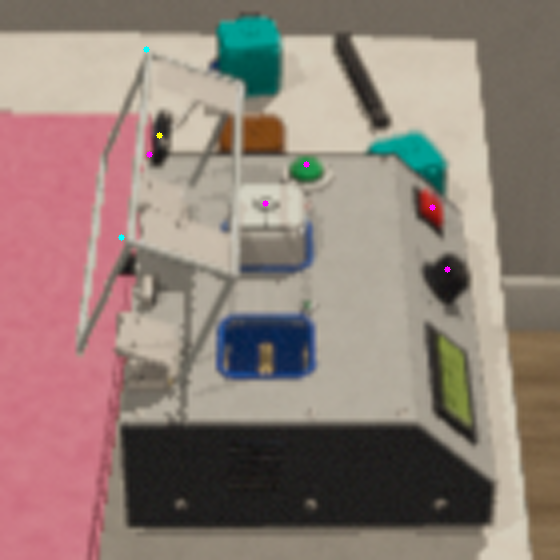

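Tester at (0.511, -0.107), yaw 0.017, guard angle about 1.17. The button's depth reading (0.505, -0.205, 0.095) agrees with the fit, and the guard edges line up in the side view. I'll close the fingers, raise the arm, and turn the tool so its closing line is along world x.

Call:
{"api": "drive_tool", "payload": {"steps": [{"translation":[0,0,-0.4],"angular":[0,0,0.98],"gripper":0},{"translation":[0,0,-0.4],"angular":[0,0,0.98],"gripper":0},{"translation":[0,0,-0.4],"angular":[0,0,0.98],"gripper":0},{"translation":[0,0,-0.4],"angular":[0,0,0.98],"gripper":0},{"translation":[0,0,-0.4],"angular":[0,0,0.98],"gripper":0},{"translation":[0,0,-0.4],"angular":[0,0,0.98],"gripper":0},{"translation":[0,0,-0.4],"angular":[0,0,0.98],"gripper":0},{"translation":[0,0,-0.4],"angular":[0,0,0.98],"gripper":0}]}}

```text
t: 1.1
tool_pos: [0.2823, 0.5573, 0.359]
tool_rot: [2.218, 2.224, -0.002]
contact_force: [-0.6, 0.6, 0.1]
opening: -0.0
grip_force: 0.0
```

Call:
{"api": "drive_tool", "payload": {"steps": [{"translation":[-1,0.56,0],"angular":[0,0,0],"gripper":0},{"translation":[-1,0.56,0],"angular":[0,0,0],"gripper":0},{"translation":[-1,0.56,0],"angular":[0,0,0],"gripper":0},{"translation":[-1,0.56,0],"angular":[0,0,0],"gripper":0},{"translation":[-1,0.56,0],"angular":[0,0,0],"gripper":0},{"translation":[-1,0.56,0],"angular":[0,0,0],"gripper":0},{"translation":[-1,0.56,0],"angular":[0,0,0],"gripper":0},{"translation":[-1,0.56,0],"angular":[0,0,0],"gripper":0}]}}

```text
t: 2.1
tool_pos: [0.4643, 0.2374, 0.3588]
tool_rot: [-2.213, -2.229, 0.001]
contact_force: [0.4, 0.2, 0.2]
opening: -0.0001
grip_force: 0.0
```

Call:
{"api": "drive_tool", "payload": {"steps": [{"translation":[-1,0.56,0],"angular":[0,0,0],"gripper":0},{"translation":[-1,0.56,0],"angular":[0,0,0],"gripper":0},{"translation":[-1,0.56,0],"angular":[0,0,0],"gripper":0},{"translation":[-1,0.56,0],"angular":[0,0,0],"gripper":0},{"translation":[-1,0.56,0],"angular":[0,0,0],"gripper":0},{"translation":[-1,0.56,0],"angular":[0,0,0],"gripper":0},{"translation":[-1,0.56,0],"angular":[0,0,0],"gripper":0},{"translation":[-1,0.56,0],"angular":[0,0,0],"gripper":0}]}}

```text
t: 3.1
tool_pos: [0.6459, -0.0811, 0.3586]
tool_rot: [-2.213, -2.229, 0.001]
contact_force: [0.4, 0.0, 0.8]
opening: -0.0002
grip_force: 0.0
```

Run:
```python
from fit import *
for a in np.arange(1.25,-.05,-.1):
    X=np.array([67-78*np.cos(a)+56*np.sin(a),19,92+78*np.sin(a)+56*np.cos(a)])/1e3
    w=T(p,X);print(round(a,2),(w+[.0145,0,0]).round(4))
```

```text
1.25 [ 0.6212 -0.0866  0.1837]
1.15 [ 0.6119 -0.0868  0.1861]
1.05 [ 0.6024 -0.087   0.1875]
0.95 [ 0.5928 -0.0871  0.188 ]
0.85 [ 0.5832 -0.0873  0.1876]
0.75 [ 0.5737 -0.0875  0.1861]
0.65 [ 0.5644 -0.0876  0.1838]
0.55 [ 0.5554 -0.0878  0.1805]
0.45 [ 0.5468 -0.0879  0.1764]
0.35 [ 0.5386 -0.0881  0.1714]
0.25 [ 0.5309 -0.0882  0.1656]
0.15 [ 0.5239 -0.0883  0.159 ]
0.05 [ 0.5175 -0.0884  0.1518]
```

Call:
{"api": "drive_tool", "payload": {"steps": [{"translation":[0,0,0.72],"angular":[0,0,0],"gripper":0},{"translation":[0,0,0.72],"angular":[0,0,0],"gripper":0},{"translation":[0,0,0.72],"angular":[0,0,0],"gripper":0},{"translation":[0,0,0.72],"angular":[0,0,0],"gripper":0},{"translation":[0,0,0.72],"angular":[0,0,0],"gripper":0},{"translation":[0,0,0.72],"angular":[0,0,0],"gripper":0},{"translation":[0,0,0],"angular":[0,0,0],"gripper":0}]}}

```text
t: 3.98
tool_pos: [0.6432, -0.0793, 0.1825]
tool_rot: [-2.209, -2.225, 0.006]
contact_force: [0.2, -0.0, 0.4]
opening: 0.0001
grip_force: 0.0
```

Call:
{"api": "drive_tool", "payload": {"steps": [{"translation":[0,-0.2,0],"angular":[0,0,0],"gripper":0},{"translation":[0,-0.2,0],"angular":[0,0,0],"gripper":0},{"translation":[0,-0.2,0],"angular":[0,0,0],"gripper":0},{"translation":[0,-0.2,0],"angular":[0,0,0],"gripper":0}]}}

```text
t: 4.47
tool_pos: [0.6131, -0.0801, 0.1873]
tool_rot: [2.213, 2.229, 0.001]
contact_force: [1.2, 0.1, -1.3]
opening: -0.0001
grip_force: 0.0
```

Call:
{"api": "drive_tool", "payload": {"steps": [{"translation":[0,-0.12,0],"angular":[0,0,0],"gripper":0},{"translation":[0,-0.12,0],"angular":[0,0,0],"gripper":0},{"translation":[0,-0.12,0],"angular":[0,0,0],"gripper":0},{"translation":[0,-0.12,0],"angular":[0,0,0],"gripper":0},{"translation":[0,-0.12,0],"angular":[0,0,0],"gripper":0},{"translation":[0,-0.12,0],"angular":[0,0,0],"gripper":0}]}}

```text
t: 5.22
tool_pos: [0.5857, -0.0806, 0.1886]
tool_rot: [2.211, 2.227, 0.003]
contact_force: [4.0, -0.6, 6.6]
opening: -0.0002
grip_force: 3.2
```

Call:
{"api": "drive_tool", "payload": {"steps": [{"translation":[0,-0.14,0.01],"angular":[0,0,0],"gripper":0},{"translation":[0,-0.14,0.02],"angular":[0,0,0],"gripper":0},{"translation":[0,-0.12,0.03],"angular":[0,0,0],"gripper":0},{"translation":[0,-0.11,0.03],"angular":[0,0,0],"gripper":0},{"translation":[0,-0.11,0.04],"angular":[0,0,0],"gripper":0},{"translation":[0,-0.11,0.04],"angular":[0,0,0],"gripper":0}]}}

```text
t: 5.98
tool_pos: [0.5564, -0.0812, 0.1829]
tool_rot: [2.211, 2.227, 0.001]
contact_force: [-0.0, -1.1, 10.5]
opening: 0.0001
grip_force: 4.3
```

Call:
{"api": "drive_tool", "payload": {"steps": [{"translation":[0,-0.11,0.05],"angular":[0,0,0],"gripper":0},{"translation":[0,-0.11,0.05],"angular":[0,0,0],"gripper":0},{"translation":[0,-0.1,0.06],"angular":[0,0,0],"gripper":0},{"translation":[0,-0.1,0.06],"angular":[0,0,0],"gripper":0}]}}

```text
t: 6.48
tool_pos: [0.5386, -0.0814, 0.1735]
tool_rot: [2.212, 2.228, -0.002]
contact_force: [-2.6, -0.1, 10.9]
opening: 0.0001
grip_force: 4.4
```

Run:
```python
from h import *
snap('side','side1'); o=ctrl.get_obs(); print(o['t'],o['tool_pos'],o['contact_force'])
a=cv2.imread('pics/side1.png')[150:320,230:400]
cv2.imwrite('pics/c3.png',cv2.resize(a,None,fx=3.5,fy=3.5,interpolation=cv2.INTER_CUBIC))
```

```text
6.525 [ 0.53795544 -0.08129814  0.17290312] [-2.03946908 -1.18421417  9.26184831]
```

View pics/c3.png

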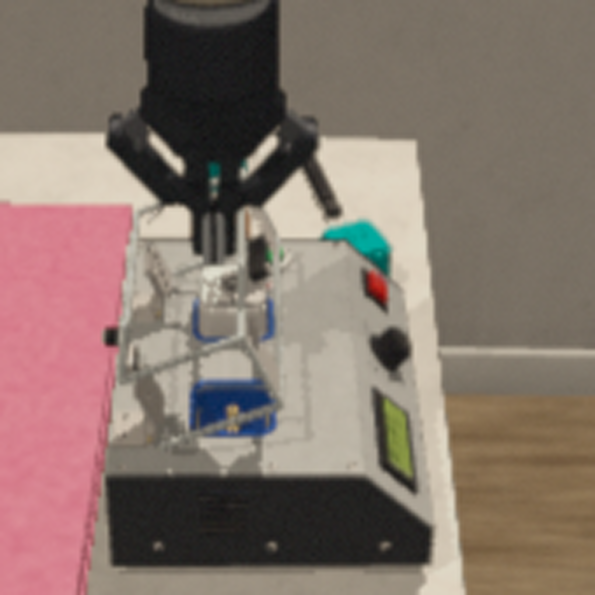

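The guard is partly shut. The fingertips are on the roof just behind its free edge, and nothing else is touched. I'll continue forwards and down.

Call:
{"api": "drive_tool", "payload": {"steps": [{"translation":[0,-0.12,0.06],"angular":[0,0,0],"gripper":0},{"translation":[0,-0.12,0.06],"angular":[0,0,0],"gripper":0},{"translation":[0,-0.1,0.07],"angular":[0,0,0],"gripper":0},{"translation":[0,-0.1,0.08],"angular":[0,0,0],"gripper":0},{"translation":[0,-0.08,0.08],"angular":[0,0,0],"gripper":0},{"translation":[0,-0.06,0.08],"angular":[0,0,0],"gripper":0}]}}

```text
t: 7.28
tool_pos: [0.5143, -0.0814, 0.1537]
tool_rot: [-2.213, -2.229, 0.005]
contact_force: [-3.5, -4.2, 7.0]
opening: -0.0002
grip_force: 3.5
```

Call:
{"api": "drive_tool", "payload": {"steps": [{"translation":[0,0,0.06],"angular":[0,0,0],"gripper":0},{"translation":[0,0,0.06],"angular":[0,0,0],"gripper":0},{"translation":[0,0,0.03],"angular":[0,0,0],"gripper":0},{"translation":[0,0,0],"angular":[0,0,0],"gripper":0}]}}

```text
t: 7.78
tool_pos: [0.5133, -0.0806, 0.1477]
tool_rot: [-2.21, -2.226, 0.006]
contact_force: [-7.5, -1.1, 10.0]
opening: 0.0002
grip_force: 4.9
```

Call:
{"api": "drive_tool", "payload": {"steps": [{"translation":[0,0,0.03],"angular":[0,0,0],"gripper":0},{"translation":[0,0,0],"angular":[0,0,0],"gripper":0}]}}

```text
t: 8.02
tool_pos: [0.5133, -0.0806, 0.1476]
tool_rot: [-2.21, -2.226, 0.007]
contact_force: [-10.6, -0.1, 14.4]
opening: 0.0002
grip_force: 7.5
```

Call:
{"api": "drive_tool", "payload": {"steps": [{"translation":[0,0,0.03],"angular":[0,0,0],"gripper":0},{"translation":[0,0,0],"angular":[0,0,0],"gripper":0}]}}

```text
t: 8.28
tool_pos: [0.5133, -0.0806, 0.1475]
tool_rot: [-2.209, -2.226, 0.007]
contact_force: [-13.7, 0.9, 19.5]
opening: -0.0003
grip_force: 10.1
```

The force climbs while the tip no longer moves, so the guard is at its stop. Lift off and check.

Call:
{"api": "drive_tool", "payload": {"steps": [{"translation":[0,0,-0.1],"angular":[0,0,0],"gripper":0},{"translation":[0,0,-0.5],"angular":[0,0,0],"gripper":0},{"translation":[0,0,-0.7],"angular":[0,0,0],"gripper":0},{"translation":[0,0,-0.7],"angular":[0,0,0],"gripper":0},{"translation":[-0.8,-0.05,0],"angular":[0,0,0],"gripper":0},{"translation":[-0.8,-0.05,0],"angular":[0,0,0],"gripper":0},{"translation":[-0.8,-0.05,0],"angular":[0,0,0],"gripper":0},{"translation":[-0.8,-0.05,0],"angular":[0,0,0],"gripper":0}]}}

```text
t: 9.28
tool_pos: [0.5081, -0.2094, 0.2256]
tool_rot: [-2.212, -2.229, -0.001]
contact_force: [0.4, 0.5, 0.1]
opening: -0.0002
grip_force: 0.0
```

Run:
```python
from fit import *
s=snap('side','side2'); o=ctrl.get_obs(); print(o['t'],o['tool_pos'],o['contact_force'])
s=load('side2');b=cv2.imread('pics/side2.png')[150:320,230:400]
b=cv2.resize(b,None,fx=3.5,fy=3.5,interpolation=cv2.INTER_CUBIC)
for x,y,z in [(-19,-70,148),(-19,108,148),(59,108,148),(-19,108,88),(-25,19,136)]:
    u,v=proj(s,T(p,np.array([x,y,z])/1e3)); cv2.circle(b,(int((u-229.5)*3.5),int((v-149.5)*3.5)),3,(255,0,255),-1)
cv2.imwrite('pics/c4.png',b)
```

```text
9.325 [ 0.50777696 -0.21272952  0.22556108] [-1.50124907 -3.24486736 -0.06225392]
```

View pics/c4.png

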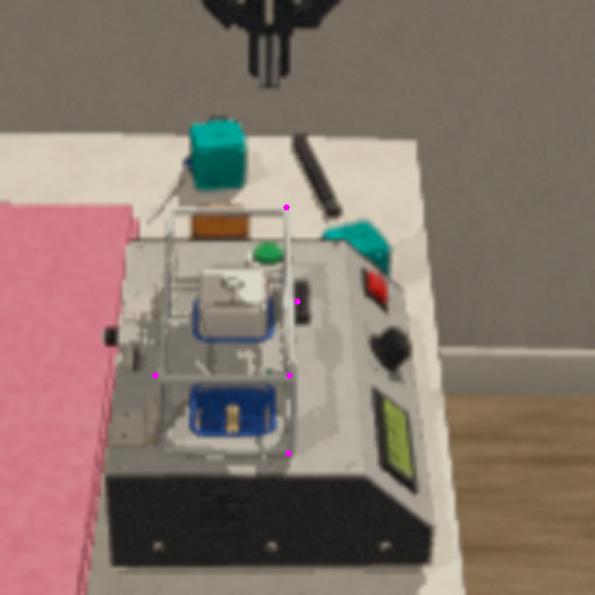

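The magenta corners predicted for a shut guard match the metal edges, so the guard is fully shut, with the adapter in its nest. Next I descend on the button.

Call:
{"api": "drive_tool", "payload": {"steps": [{"translation":[0.06,-0.02,0.5],"angular":[0,0,0],"gripper":0},{"translation":[0,0,0.6],"angular":[0,0,0],"gripper":0},{"translation":[0,0,0.6],"angular":[0,0,0],"gripper":0},{"translation":[0,0,0.6],"angular":[0,0,0],"gripper":0},{"translation":[0,0,0.5],"angular":[0,0,0],"gripper":0},{"translation":[0,0,0.2],"angular":[0,0,0],"gripper":0},{"translation":[0,0,0],"angular":[0,0,0],"gripper":0},{"translation":[0,0,0],"angular":[0,0,0],"gripper":0}]}}

```text
t: 10.32
tool_pos: [0.5083, -0.2067, 0.1064]
tool_rot: [2.212, 2.228, 0.001]
contact_force: [0.2, 0.7, 0.3]
opening: 0.0001
grip_force: 0.0
```

Call:
{"api": "drive_tool", "payload": {"steps": [{"translation":[0,-0.03,0.1],"angular":[0,0,0],"gripper":0},{"translation":[0,0,0.1],"angular":[0,0,0],"gripper":0},{"translation":[0,0,0.07],"angular":[0,0,0],"gripper":0},{"translation":[0,0,0.03],"angular":[0,0,0],"gripper":0},{"translation":[0,0,0],"angular":[0,0,0],"gripper":0}]}}

```text
t: 10.95
tool_pos: [0.5063, -0.2064, 0.0935]
tool_rot: [-2.213, -2.229, 0.0]
contact_force: [-3.2, 0.4, 2.4]
opening: 0.0001
grip_force: 1.2
```

Call:
{"api": "drive_tool", "payload": {"steps": [{"translation":[0,0,0.03],"angular":[0,0,0],"gripper":0},{"translation":[0,0,0.03],"angular":[0,0,0],"gripper":0},{"translation":[0,0,0],"angular":[0,0,0],"gripper":0}]}}

```text
t: 11.32
tool_pos: [0.5064, -0.2065, 0.0916]
tool_rot: [-2.213, -2.23, 0.0]
contact_force: [-3.5, 1.3, 6.6]
opening: 0.0002
grip_force: 3.1
```

Call:
{"api": "drive_tool", "payload": {"steps": [{"translation":[0,0,0.03],"angular":[0,0,0],"gripper":0},{"translation":[0,0,0],"angular":[0,0,0],"gripper":0}]}}

```text
t: 11.58
tool_pos: [0.5064, -0.2065, 0.0908]
tool_rot: [-2.213, -2.229, 0.0]
contact_force: [-3.7, 1.3, 8.8]
opening: 0.0001
grip_force: 4.1
```

Call:
{"api": "drive_tool", "payload": {"steps": [{"translation":[0,0,0.025],"angular":[0,0,0],"gripper":0},{"translation":[0,0,0],"angular":[0,0,0],"gripper":0}]}}

```text
t: 11.82
tool_pos: [0.5065, -0.2065, 0.0907]
tool_rot: [-2.213, -2.229, 0.001]
contact_force: [-6.4, 3.1, 12.3]
opening: -0.0001
grip_force: 6.5
```

The button is at its stop: z no longer changes while the force rises to 12 N. Withdraw.

Call:
{"api": "drive_tool", "payload": {"steps": [{"translation":[0,0,-0.1],"angular":[0,0,0],"gripper":0},{"translation":[0,0,-0.3],"angular":[0,0,0],"gripper":0},{"translation":[0,0,-0.7],"angular":[0,0,0],"gripper":0},{"translation":[0,0,-0.9],"angular":[0,0,0],"gripper":0},{"translation":[0,0,-0.9],"angular":[0,0,0],"gripper":0},{"translation":[0,0,-0.9],"angular":[0,0,0],"gripper":0},{"translation":[0,0,0],"angular":[0,0,0],"gripper":0},{"translation":[0,0,0],"angular":[0,0,0],"gripper":0}]}}

```text
t: 12.82
tool_pos: [0.5062, -0.2063, 0.2399]
tool_rot: [-2.213, -2.229, 0.0]
contact_force: [0.3, 0.1, -0.1]
opening: 0.0002
grip_force: 0.0
```

Run:
```python
from h import *
snap('side','side3'); o=ctrl.get_obs(); print(o['t'],o['tool_pos'],o['contact_force'])
a=cv2.imread('pics/side3.png')[150:380,230:400]
cv2.imwrite('pics/c5.png',cv2.resize(a,None,fx=2.6,fy=2.6,interpolation=cv2.INTER_CUBIC))
```

```text
12.875 [ 0.50579355 -0.20607861  0.23914576] [-0.15839659 -0.35828143  0.74850023]
```

View pics/c5.png

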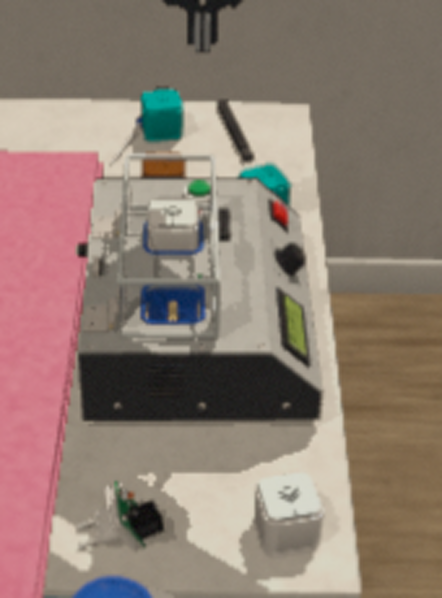

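The guard is shut, the button is back up, the adapter is in its nest, and the loose parts stand where they were.

```bash
python3 -c "
from station import ctrl
print(ctrl.finish_job())"
```

```text
the job is handed in; nothing more can be done
None
```

I pushed the guard fully shut, then pressed the start button to its stop (about 12 N) and let it come back up. I withdrew the arm and handed the job in at about 13 s; the last picture showed the adapter in its nest and nothing else disturbed.

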